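Put away two lenses, their caps and a battery

TASK

Put the camera gear away: first stand the two uncapped lenses upright in the round orange nests, the larger lens in the larger nest and the smaller in the smaller. Once both lenses are in and let go, lay each cap flat and centred on top of the lens of its size; the battery goes upright down into the green pocket, at any point. Set the lenses down gently, never dropping them, and leave the blower and the swab pot where they stand.

Things in the scene. Friction and masses are not known exactly. Their poses are not given: they have to be found in the camera images.
- lens_large: the larger of the two loose lens barrels on the blue mat: black, upright cylinder with a thin red ring, 65 mm across at its widest, 62 mm tall. Origin: centre of its underside; z up along the barrel. 0.16 kg. Grasp across the barrel.
- lens_small: the smaller loose lens barrel on the blue mat: black, upright cylinder with a thin red ring, 55 mm across at its widest, 48 mm tall. Origin: centre of its underside; z up along the barrel. 0.16 kg.
- cap_large: the larger black lens cap, a flat disc 67 mm across and 12 mm thick (its edge is about 10 mm high), lying flat. It belongs on top of the larger lens. Origin: centre of its underside; z up.
- cap_small: the smaller black lens cap, a flat disc 49 mm across and 12 mm thick (its edge is about 10 mm high), lying flat. It belongs on top of the smaller lens, resting on its 55 mm wide top rim. Origin: centre of its underside; z up.
- battery: dark blue-black camera battery standing on end, 38 mm (its x) by 22 mm (its y), 69 mm tall. Origin: centre of its underside; z up. 0.1 kg. Grasp across the 22 mm.
- nest_large: the larger of the two round orange lens nests, fixed to the bench: an open shallow cup with a grey floor 73 mm across, flaring to a mouth 85 mm across; rim 95 mm outside. Floor 4 mm and rim 18 mm above the bench. Origin: centre of its underside; z up.
- nest_small: the smaller round orange lens nest, fixed to the bench: same shape, grey floor 63 mm across, mouth 75 mm, rim 85 mm outside. Floor 4 mm and rim 18 mm above the bench. Origin: centre of its underside; z up.
- battery_pocket: green rectangular open pocket, fixed to the bench, for the upright battery: inside 52 mm (its x) by 36 mm (its y), walls 5 mm thick, floor 4 mm and rim 24 mm above the bench; 4 mm high screw lugs bring it to 84 mm along x. Origin: centre of its underside; z up. The battery's 38 mm side goes along the pocket's x, either way round.
- blower: bystander: black rubber dust blower standing upright, round, 49 mm across, 100 mm tall, at the right of the work. Origin: centre of its underside. Loose. Also in the way: the solid, fixed camera cable, lying on the mat at the left (x 0.47 to 0.53, 14 mm high), then climbing from (0.52, 0.05, 0.01) to (0.65, -0.15, 0.19) and on to the camera; cross the middle on its near side (x under 0.47).
- swab_pot: bystander: pale pot of white cotton swabs, round, 64 mm across, 85 mm tall, at the left of the work. Origin: centre of its underside. Loose. (A lamp housing hangs 0.57 m above the bench from x = 0.62 on: keep the wrist low there.)
Not all that is in view belongs to the job. Leave any yellow look-alike of the cap_large alone. Leave any pink look-alike of the battery alone.

How it is judged:
By the outcome, as a careful person would: the job done as asked, in the order asked, and still so for the second after the job is handed in, with the robot touching nothing.
It also fails if it takes over 128 s, if anything falls off the work surface, if the arm or the gripper's body presses on something with over 40 N, if the wrist force passes 120 N, or if a joint passes its speed limit or range.

ROBOT

A 6-joint arm with a two-finger parallel gripper is mounted at the origin on a cart in front of the work surface, level with it; the furniture and walls round the work are solid. World frame = base frame: x ahead of the robot, y to its left, z up, the work surface at z = 0. Lengths are in m, angles in rad, forces in N, time in s.
With the tool pointing down it reaches from about 0.275 to 0.75 m from the base axis. Payload 10.2 kg.
Tool frame: the origin (TCP) lies at the very end of the fingers, on their centre line; the grasp point (between the pads) lies 19 mm behind it; z points along the fingers, y is the line along which they close (so a half turn about z gives the same grasp; the last joint's range is limited). The gripper opens to 88 mm and grips with 3 to 60 N. Pads are 18 mm wide; open, the fingers measure 123 mm over their backs; the gripper's body (75 mm by 187 mm) begins 45 mm behind the grasp point.
Start: joints at [1.095, 0.313, 1.498, -0, 1.331, -0.223], TCP at [0.131, 0.508, 0.239] pointing down, gripper open.
Joint ranges: [-2.94, 2.94], [-0.97, 2.17], [0.19, 2.56], [-1.23, 4.37], [0.02, 3.11], [-2.88, 2.88]. Speed limits (rad/s): [2.39, 2.39, 3.01, 3.14, 3.14, 3.14].

INTERFACE

Orientations are given as [roll, pitch, yaw] about the fixed x, y, z axes, in that order (R = Rz(yaw) Ry(pitch) Rx(roll)).
In Python, from bench import bot gives the robot as it stands.
- The arm moves only by the tool arm_command, never from a script. Its argument "rows" is text: rows parted by semicolons, each of 4 numbers parted by spaces: the shift along the world's x, y, z in cm, then the turn about the world's z in degrees. A call has exactly 5 rows; each row shifts and turns the commanded pose from where the row before left it; what a row does not reach is not made up. A row lasts 1/10 s, in which the tool goes at most 50 mm and 8.59 degrees, less where a joint would pass 70% of its speed; a pose out of reach is approached as far as the arm can. A call is refused whole if a number of a shift passes 5 or a number of a turn 8.59, either way. A call with a gripper value outside its range is refused whole. "fingers" is the finger opening in cm, from 0 to 8.81, set as the call begins (left out, the last holds). The fingers move at their own pace and stop on an object; "force" is the grip in N (left out, the last holds). Time passes only in rows, so rows that do not move let the fingers close, or fill a call up. It gives the time, the measured TCP pose, the force, the opening and the grip force at its end, in the units of the state.
- bot.sense(): the state, without advancing time (a new reading comes with each control period).
- bot.capture(name): name is "scene" or "top"; returns a dict with "pixels" (420x560x3 uint8, blue, green, red), "fx", "fy", "cx", "cy" (pixels), "cam_to_world" (4x4, takes a point from camera to world coordinates). Camera axes: x right, y up, looking along -z (the intrinsics and any distortion apply to the point x, -y, -z); pixel columns grow to the right and rows downward; lengths in m; the calibration is good to about 2 mm. A picture is of the moment at which its call begins. There is no depth.
- bot.sign_off(): hands the job in; it is judged then, once.
The state is a dict: "t": time; "qpos": joint angles; "dq": joint speeds; "joint_efforts": joint torques, N m; "ee_pos": TCP position; "tcp_rot": TCP orientation; "ft_force": force on the tool from outside, world axes, zero at the start; "ft_torque": the same for the moment, N m; "width": finger opening in m; "finger_force": force on a finger pad.
Only numpy, scipy, OpenCV 4.12 (cv2) and the standard library are available. Lean on these libraries where they do the work, as an engineer would, in place of code of your own. Each camera call takes 0.05 s, during which the arm holds its last target. There are 200 camera calls.

## Working session

There is one attempt and no reset: what is moved stays moved. The work goes in short steps, Python scripts to look and compute and a tool call to move; the robot and the scene stay as the last step left them, time stands still between calls to the robot, and variables do not carry over. Pictures are saved under pics/ and viewed, at most 14 in all, crops included, and the job is handed in when it is done.

Besides the shell and the picture viewer there is one more tool, called as name(argument=value, ...) on one line, values as JSON. arm_command: Moves the arm, as the interface text tells. Its arguments: {"type":"object","properties":{"rows":{"type":"string"},"fingers":{"type":"number"},"force":{"type":"number"}},"required":["rows"]}

```bash
mkdir -p pics; ls; cat > h.py <<'E'
import numpy as np,cv2
from bench import bot
def cap(n,f):
    c=bot.capture(n); cv2.imwrite(f'pics/{f}.png',np.asarray(c['pixels'])); return c
def w(c,u,v,z):
    T=np.array(c['cam_to_world']);d=T[:3,:3]@np.array([(u-c['cx'])/c['fx'],-(v-c['cy'])/c['fy'],-1]);o=T[:3,3]
    return o+d*(z-o[2])/d[2]
def px(c,p):
    T=np.array(c['cam_to_world']);q=T[:3,:3].T@(np.array(p)-T[:3,3]);return c['cx']-c['fx']*q[0]/q[2],c['cy']+c['fy']*q[1]/q[2]
E
python3 - <<'E'
from h import *
for n in('top','scene'):
    c=cap(n,n+'0');print({k:(v if k!='pixels' else 0) for k,v in c.items()})
print(bot.sense())
E
```

```text
pics
{'pixels': 0, 'fx': 388.90320127222975, 'fy': 388.90320127222975, 'cx': 280.78534087188075, 'cy': 210.16208368080416, 'cam_to_world': array([[-3.05279390e-03,  9.90969696e-01, -1.34051267e-01,
         2.99208133e-01],
       [-9.99803546e-01, -3.99317127e-04,  1.98169182e-02,
        -2.79653513e-02],
       [ 1.95844364e-02,  1.34085429e-01,  9.90776235e-01,
         1.11881203e+00],
       [ 0.00000000e+00,  0.00000000e+00,  0.00000000e+00,
         1.00000000e+00]])}
{'pixels': 0, 'fx': 448.88909856779395, 'fy': 448.88909856779395, 'cx': 277.1358632126731, 'cy': 208.9436177729118, 'cam_to_world': array([[ 0.47481848,  0.57450054, -0.66670574, -0.40601569],
       [-0.87990179,  0.32529133, -0.34635009, -0.48358276],
       [ 0.01789528,  0.751089  ,  0.65995839,  0.89871292],
       [ 0.        ,  0.        ,  0.        ,  1.        ]])}
{'t': 0.1, 'qpos': array([ 1.09460651e+00,  3.13329905e-01,  1.49833192e+00, -3.92297698e-06,
        1.33104623e+00, -2.23413900e-01]), 'dq': array([ 0.00217564, -0.00181908, -0.00336038,  0.00012439, -0.00291843,
        0.00134784]), 'joint_efforts': array([ 3.57776320e-03, -4.02807069e+01, -2.52642256e+01,  6.95570977e-02,
        3.42071475e-02, -8.34437424e-05]), 'ee_pos': array([0.13121298, 0.50810699, 0.23826212]), 'tcp_rot': array([-3.14050412e+00, -2.43414469e-04,  2.88881754e+00]), 'ft_force': array([-0.33933725,  0.8943468 ,  0.0625979 ]), 'ft_torque': array([-0.01426892,  0.01525242,  0.02878986]), 'finger_force': 0.0, 'width': 0.0882301823495031}
```

View pics/top0.png

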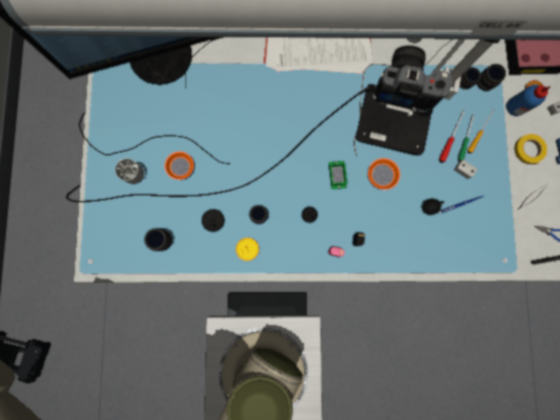

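View pics/scene0.png

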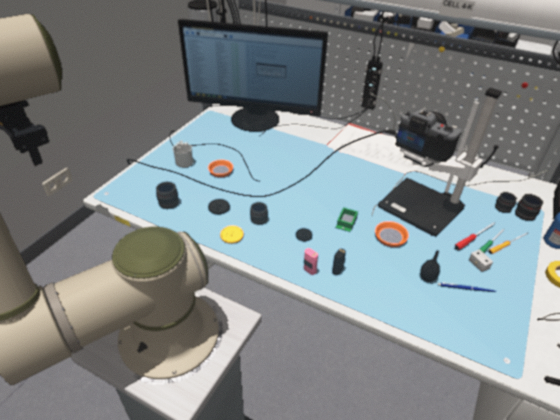

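Top view: pot (129,171), left nest (180,166), right nest (383,174), pocket (338,175), large lens (157,239), small lens (259,214), large cap (213,220), small cap (310,214), battery (358,239), pink decoy (336,252), yellow decoy (247,249), blower (432,207). I'll fit model silhouettes to blobs in both views.

```bash
cat >> h.py <<'E'
from scipy.optimize import minimize,least_squares
def mask(img,kind):
    h=cv2.cvtColor(img,cv2.COLOR_BGR2HSV);H,S,V=cv2.split(h)
    if kind=='orange': m=((H<14)|(H>175))&(S>120)&(V>90)
    if kind=='green': m=(H>45)&(H<85)&(S>110)&(V>40)
    if kind=='dark': m=(V<85)
    return m.astype(np.uint8)*255
def blob(c,kind,p,box=26):
    m=mask(np.asarray(c['pixels']),kind);u,v=[int(round(t)) for t in p]
    n,l,s,ct=cv2.connectedComponentsWithStats(m)
    best=max((i for i in range(1,n) if np.hypot(*(ct[i]-[u,v]))<box and s[i,4]<3000),key=lambda i:s[i,4],default=None)
    if best is None: return None
    mm=(l==best).astype(np.uint8)
    k=cv2.findContours(mm,cv2.RETR_EXTERNAL,cv2.CHAIN_APPROX_NONE)[0][0]
    return cv2.convexHull(k)[:,0,:].astype(np.float32)
def cyl(segs):
    a=np.linspace(0,2*np.pi,48,endpoint=False)
    return np.vstack([np.c_[r*np.cos(a),r*np.sin(a),0*a+z] for r,z in segs])
def boxp(x,y,z): return np.array([[i*x/2,j*y/2,k] for i in(-1,1) for j in(-1,1) for k in(0,z)])
def hullc(c,P,x,y,yaw):
    R=np.array([[np.cos(yaw),-np.sin(yaw),0],[np.sin(yaw),np.cos(yaw),0],[0,0,1]])
    q=np.array([px(c,R@p+[x,y,0]) for p in P],np.float32);return cv2.convexHull(q)[:,0,:]
def bb(h): # centre, size: fill moments
    m=cv2.moments(h); A=m['m00'];return np.array([m['m10']/A,m['m01']/A]),A,np.array([m['mu20'],m['mu11'],m['mu02']])/A
def loc(c,P,hull,x0,zoff=0):
    t,A,_=bb(hull);Q=P+[0,0,zoff]
    f=lambda p:bb(hullc(c,Q,p[0],p[1],0))[0]-t
    s=least_squares(f,x0,x_scale=.01,diff_step=1e-3).x
    return s,A,bb(hullc(c,Q,*s,0))[1]
M={'lens_large':cyl([(.0325,0),(.0325,.062)]),'lens_small':cyl([(.0275,0),(.0275,.048)]),
'cap_large':cyl([(.0335,0),(.0335,.01)]),'cap_small':cyl([(.0245,0),(.0245,.01)]),'battery':boxp(.038,.022,.069),
'nest_left':cyl([(.0425,0),(.0425,.018)]),'nest_right':cyl([(.0475,0),(.0475,.018)]),'pocket':boxp(.062,.046,.024),
'blower':cyl([(.0245,0),(.0245,.05)]),'swab_pot':cyl([(.032,0),(.032,.085)])}
K={'nest_left':'orange','nest_right':'orange','pocket':'green'}
E
cat > m.py <<'E'
from h import *
T=cap('top','t1');S=cap('scene','s1')
px0={'lens_large':(157,239),'lens_small':(259,214),'cap_large':(213,220),'cap_small':(310,214),'battery':(358,239),'nest_left':(180,166),'nest_right':(383,174),'pocket':(338,175),'blower':(432,207)}
for n,p in px0.items():
    g=w(T,*p,.02)[:2]
    for c,nm in((T,'top'),(S,'scn')):
        q=px(c,[*g,.02]);b=blob(c,K.get(n,'dark'),q,14)
        if b is None: print(n,nm,'none',np.round(q));continue
        s,A,Am=loc(c,M[n],b,g);print(n,nm,np.round(s,4),'area',A,round(Am))
print('pot',w(T,129,171,.06))
a=np.asarray(T['pixels'])
r=lambda y0,y1,x0,x1,f:cv2.resize(a[y0:y1,x0:x1],None,fx=f,fy=f,interpolation=cv2.INTER_CUBIC)
cv2.imwrite('pics/c1.png',np.vstack([r(150,215,110,240,6)[:, :780],]))
b=np.asarray(S['pixels'])
cv2.imwrite('pics/c2.png',np.hstack([cv2.resize(a[155:265,320:400],None,fx=5,fy=5),cv2.resize(b[195:282,295:360],None,fx=5.9,fy=5.9)[:550,:380]]))
E
python3 m.py
```

```text
lens_large top [0.3652 0.2883] area 482.0 590
lens_large scn [0.3622 0.2897] area 429.0 592
lens_small top [0.4352 0.013 ] area 242.5 337
lens_small scn [0.4342 0.0128] area 273.0 417
cap_large top [0.4212 0.1453] area 367.5 441
cap_large scn [0.42   0.1455] area 205.5 309
cap_small top [ 0.4381 -0.1322] area 171.5 232
cap_small scn [ 0.4374 -0.1319] area 120.0 207
battery top [ 0.364  -0.2644] area 111.5 191
battery scn [ 0.3604 -0.2672] area 189.0 320
nest_left top [0.5815 0.2453] area 596.5 718
nest_left scn [0.5834 0.2476] area 286.0 413
nest_right top [ 0.558  -0.3514] area 736.5 872
nest_right scn [ 0.5605 -0.3489] area 583.0 768
pocket top [ 0.5528 -0.2165] area 437.0 385
pocket scn [ 0.5502 -0.2162] area 310.5 353
blower top [ 0.4583 -0.4807] area 241.0 354
blower scn [ 0.4641 -0.4806] area 346.0 490
pot [0.55187385 0.37017804 0.06      ]Traceback (most recent call last):
  File "m.py", line 15, in <module>
    cv2.imwrite('pics/c2.png',np.hstack([cv2.resize(a[155:265,320:400],None,fx=5,fy=5),cv2.resize(b[195:282,295:360],None,fx=5.9,fy=5.9)[:550,:380]]))
                              ~~~~~~~~~^^^^^^^^^^^^^^^^^^^^^^^^^^^^^^^^^^^^^^^^^^^^^^^^^^^^^^^^^^^^^^^^^^^^^^^^^^^^^^^^^^^^^^^^^^^^^^^^^^^^^^^^^^^^^^
    return _nx.concatenate(arrs, 1, dtype=dtype, casting=casting)
           ~~~~~~~~~~~~~~~^^^^^^^^^^^^^^^^^^^^^^^^^^^^^^^^^^^^^^^
ValueError: all the input array dimensions except for the concatenation axis must match exactly, but along dimension 0, the array at index 0 has size 550 and the array at index 1 has size 513
```

View crops.

```bash
sed -i '/c1.png/d;/c2.png/d;/^r=/d' m.py; cat > v.py <<'E'
from h import *
T=cv2.imread('pics/t1.png');S=cv2.imread('pics/s1.png')
f=lambda a,u,v,n:cv2.resize(a[v-n:v+n,u-n:u+n],(260,260),interpolation=cv2.INTER_CUBIC)
cv2.imwrite('pics/c3.png',np.vstack([np.hstack([f(T,350,240,25),f(T,338,175,25),f(T,259,214,25)]),np.hstack([f(S,325,260,25),f(S,347,219,25),f(S,167,194,25)])]))
E
python3 v.py
```

```text
(no output)
```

View pics/c3.png

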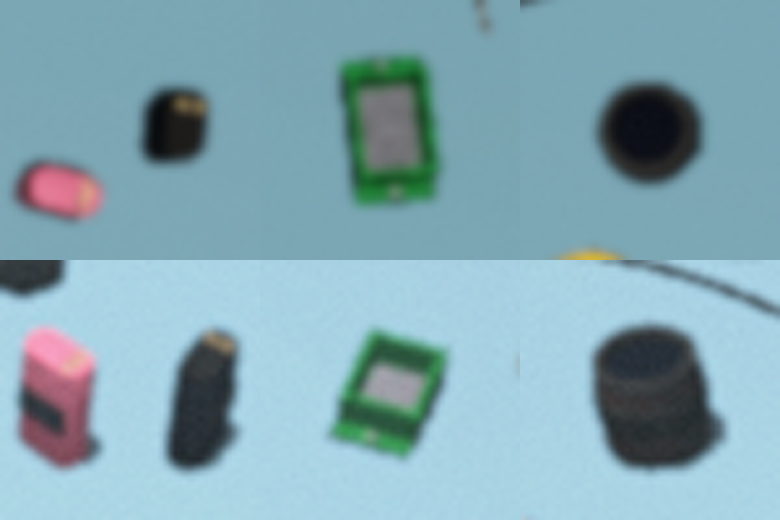

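Crops: the battery stands at top px ~(353,239) with the pink decoy to its left. The pocket's long axis runs nearly along world x with a slight tilt. Now the yaw fits.

```bash
cat > y.py <<'E'
from h import *
T=cap('top','t2');S=cap('scene','s2')
def soft(c,P,p,kind,thr=None,k=6,n=24):
    u,v=[int(round(t)) for t in px(c,[.362 if kind=='dark' else .5515,-.266 if kind=='dark' else -.2163,.03])]
    a=np.asarray(c['pixels'])[v-n:v+n,u-n:u+n]
    m=cv2.resize(a,None,fx=k,fy=k,interpolation=cv2.INTER_CUBIC)
    return m,u-n,v-n,k
def blobs(c):
    m,u0,v0,k=soft(c,0,0,'dark');g=cv2.cvtColor(m,cv2.COLOR_BGR2HSV)
    mm=((g[...,2]<75)&~((g[...,0]>150)&(g[...,1]>90))).astype(np.uint8)
    n,l,s,ct=cv2.connectedComponentsWithStats(mm)
    q=((np.array(px(c,[.362,-.266,.035]))-[u0,v0])+.5)*k
    i=min((i for i in range(1,n) if s[i,4]>1000),key=lambda i:np.hypot(*(ct[i]-q)));return (l==i).astype(np.uint8),u0,v0,k
B={c['fx']:(c,*blobs(c)) for c in(T,S)}
P=M['battery']
def iou(p,only=None):
    r=0
    for f,(c,m,u0,v0,k) in B.items():
        if only and f!=only: continue
        h=(hullc(c,P,p[0],p[1],p[2])-[u0,v0]+.5)*k-.5
        z=np.zeros_like(m);cv2.fillPoly(z,[np.round(h).astype(np.int32)],1)
        r+=1-(z&m).sum()/(z|m).sum()
    return r
for only in (None,T['fx'],S['fx']):
  for y in range(-90,90,15):
    s=minimize(iou,[.362,-.266,np.radians(y)],args=(only,),method='Nelder-Mead',options={'initial_simplex':[[.362,-.266,np.radians(y)],[.367,-.266,np.radians(y)],[.362,-.261,np.radians(y)],[.362,-.266,np.radians(y+12)]]})
    if y==-90 or s.fun<b.fun:b=s
  print(only,np.round(b.x[:2],4),np.degrees(b.x[2]),b.fun)
# pocket: grey floor + green hull axis
for c,nm in((T,'top'),(S,'scn')):
    m,u0,v0,k=soft(c,0,0,'green');g=cv2.cvtColor(m,cv2.COLOR_BGR2HSV)
    mm=((g[...,0]>45)&(g[...,0]<85)&(g[...,1]>110)).astype(np.uint8)
    ks=max(cv2.findContours(mm,cv2.RETR_EXTERNAL,cv2.CHAIN_APPROX_NONE)[0],key=cv2.contourArea)[:,0,:]
    hole=cv2.findContours(mm,cv2.RETR_CCOMP,cv2.CHAIN_APPROX_NONE)
    inner=max([q for q,h in zip(hole[0],hole[1][0]) if h[3]>=0],key=cv2.contourArea)[:,0,:]
    for nme,q,z in(('outer',ks,.012),('inner',inner,.012)):
        W=np.array([w(c,(u+.5)/k-.5+u0,(v+.5)/k-.5+v0,z)[:2] for u,v in q])
        print(nm,nme,cv2.minAreaRect((W*1000).astype(np.float32)))
E
python3 y.py
```

```text
None [ 0.3658 -0.2649] 16.787409759692007 0.7169205234679425
388.90320127222975 [ 0.364  -0.2623] 16.689611064539683 0.41204390388608725
448.88909856779395 [ 0.3557 -0.2683] 14.662825046157174 0.30224036850921276
top outer ((553.8067626953125, -216.91976928710938), (83.38538360595703, 49.8846435546875), 5.055825233459473)
top inner ((555.6011352539062, -215.89614868164062), (51.45026397705078, 35.54771041870117), 5.552311897277832)
scn outer ((550.268798828125, -215.7264862060547), (92.18643188476562, 47.37331771850586), 5.46219539642334)
scn inner ((557.6797485351562, -215.61032104492188), (42.338260650634766, 37.170745849609375), 5.1028289794921875)
```

```bash
cat > b.py <<'E'
from h import *
rows=[]
for n in('top','scene'):
    c=bot.capture(n);a=np.asarray(c['pixels']);u,v=[int(t) for t in px(c,[.362,-.266,.035])];N=16;k=12;r=[]
    if 1:
        m=cv2.resize(a[v-N:v+N,u-N:u+N],None,fx=k*2/3,fy=k*2/3,interpolation=cv2.INTER_CUBIC);m=np.clip(m.astype(float)*2,0,255).astype(np.uint8);k=k*2/3
    for y in(None,16,-8):
        q=m.copy()
        if y is not None:
            P=boxp(.038,.022,.069)@np.array([[np.cos(t:=np.radians(y)),np.sin(t),0],[-np.sin(t),np.cos(t),0],[0,0,1]])+[.362,-.2655,0]
            Q=np.round((np.array([px(c,p) for p in P])-[u-N,v-N]+.5)*k).astype(int)
            for i in range(8):
                for j in range(i):
                    if bin(i^j).count('1')==1: cv2.line(q,tuple(map(int,Q[i])),tuple(map(int,Q[j])),(0,0,255) if i&j&1 else (0,255,0),1)
        r.append(q)
    rows.append(np.hstack(r))
cv2.imwrite('pics/b1.png',np.vstack(rows))
E
python3 b.py
```

```text
(no output)
```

View pics/b1.png

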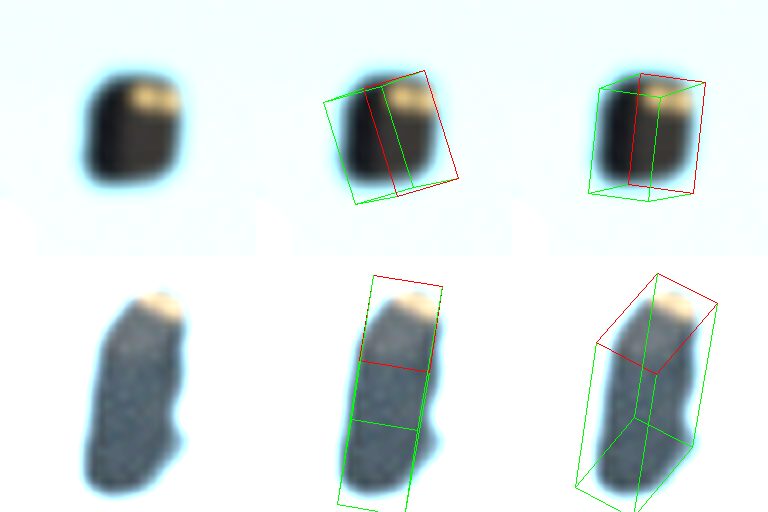

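arm_command(rows="4 -4 0 0;4 -4 0 0;4 -4 0 0;4 -4 0 0;4 -4 0 0")

```text
t: 0.9
ee_pos: [0.3091, 0.3299, 0.2389]
tcp_rot: [3.141, 0.0, 2.889]
ft_force: [0.5, 1.4, 0.2]
width: 0.0879
finger_force: 0.0
```

Battery yaw is about -6° at (0.362, -0.2655); the +16° overlay clearly misfits. Moving on the large lens.

arm_command(rows="2.7 -2 -3 0;2.8 -2.1 -3 0;0 0 -4 0;0 0 -3 0;0 0 0 0", fingers=8.8, force=25)

```text
t: 1.4
ee_pos: [0.3615, 0.2895, 0.1059]
tcp_rot: [-3.137, -0.005, 2.888]
ft_force: [0.4, -0.0, -0.1]
width: 0.0877
finger_force: 0.0
```

arm_command(rows="0 0 -2.5 0;0 0 -2.5 0;0 0 -2 0;0 0 -1.3 0;0 0 0 0")

```text
t: 1.9
ee_pos: [0.3631, 0.2908, 0.026]
tcp_rot: [-3.141, -0.001, 2.889]
ft_force: [0.2, 0.1, -0.3]
width: 0.088
finger_force: 0.0
```

```bash
python3 - <<'E'
from h import *
s=bot.sense();print(s['ee_pos'],s['tcp_rot'],s['ft_force'])
r=[]
for n in('top','scene'):
    c=bot.capture(n);a=np.asarray(c['pixels']);u,v=[int(t) for t in px(c,[.364,.289,.05])]
    r.append(cv2.resize(a[v-35:v+35,u-35:u+35],(390,390),interpolation=cv2.INTER_CUBIC))
cv2.imwrite('pics/g1.png',np.hstack(r))
E
```

```text
[0.36314261 0.29077316 0.02595594] [-3.14115355e+00 -5.11030034e-04  2.88924615e+00] [ 0.19189614  0.11633806 -0.323569  ]
```

View pics/g1.png

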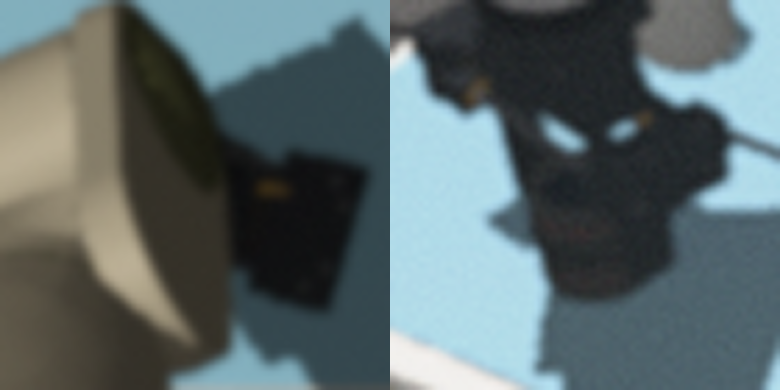

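The crop shows the open fingers straddling the large lens, with the lens at right-crop ~(610,230). Close the fingers.

arm_command(rows="0 0 0 0;0 0 0 0;0 0 0 0;0 0 0 0;0 0 0 0", fingers=5.5)

```text
t: 2.5
ee_pos: [0.3634, 0.2907, 0.0262]
tcp_rot: [3.141, 0.001, 2.889]
ft_force: [-0.3, 0.4, 6.0]
width: 0.0611
finger_force: 25.0
```

arm_command(rows="0 0 0 0;0 0 0.5 0;0 0 1.5 0;0 0 3 0;0 0 3 0")

```text
t: 3.0
ee_pos: [0.3625, 0.2902, 0.1064]
tcp_rot: [-3.14, -0.001, 2.889]
ft_force: [1.3, 0.3, -1.9]
width: 0.061
finger_force: 25.0
```

arm_command(rows="1 -4.5 0.8 0;1 -4.8 0.8 0;1 -4.8 0.7 0;1 -4.8 0.5 0;1 -4.8 0.2 0")

```text
t: 3.5
ee_pos: [0.413, 0.0516, 0.1363]
tcp_rot: [3.142, 0.0, 2.889]
ft_force: [0.4, 1.1, -1.7]
width: 0.0611
finger_force: 25.0
```

arm_command(rows="0.5 -4.9 0 0;0.5 -4.9 0 0;0.5 -4.9 0 0;0.5 -4.9 0 0;0.5 -4.9 0 0")

```text
t: 4.0
ee_pos: [0.4376, -0.1934, 0.1357]
tcp_rot: [3.141, -0.001, 2.888]
ft_force: [1.5, 0.2, -1.2]
width: 0.0614
finger_force: 25.0
```

arm_command(rows="2 -3 0 0;2 -3 0 0;2 -2.5 0 0;0 0 0 0;0 0 0 0")

```text
t: 4.5
ee_pos: [0.4977, -0.2762, 0.1351]
tcp_rot: [3.141, -0.002, 2.888]
ft_force: [-0.3, 1.2, -1.4]
width: 0.0609
finger_force: 25.0
```

arm_command(rows="2.1 -2.5 0 0;2 -2.5 0 0;2 -2.4 0 0;0 0 -3 0;0 0 -3 0")

```text
t: 5.0
ee_pos: [0.5591, -0.3501, 0.0752]
tcp_rot: [-3.141, 0.0, 2.889]
ft_force: [-0.0, 0.6, -2.8]
width: 0.0614
finger_force: 25.0
```

arm_command(rows="0 0 -2 0;0 0 0 0;0 0 0 0;0 0 0 0;0 0 0 0")

```text
t: 5.5
ee_pos: [0.5595, -0.3507, 0.0572]
tcp_rot: [-3.141, 0.002, 2.889]
ft_force: [-0.6, -0.3, -2.3]
width: 0.0611
finger_force: 25.0
```

```bash
cat > k.py <<'E'
import sys
from h import *
x,y,z=map(float,sys.argv[2:5]);N=int(sys.argv[5]);r=[]
for n in('top','scene'):
    c=bot.capture(n);a=np.asarray(c['pixels']);u,v=[int(t) for t in px(c,[x,y,z])]
    r.append(cv2.resize(a[v-N:v+N,u-N:u+N],(390,390),interpolation=cv2.INTER_CUBIC))
cv2.imwrite(f'pics/{sys.argv[1]}.png',np.clip(np.hstack(r)*1.4,0,255))
E
python3 k.py n1 .559 -.35 .04 30
```

```text
[ WARN:0@2.824] global loadsave.cpp:1063 imwrite_ Unsupported depth image for selected encoder is fallbacked to CV_8U.
```

View pics/n1.png

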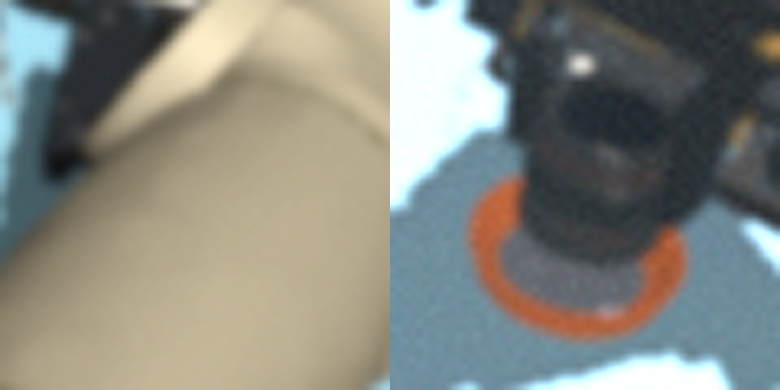

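```bash
cat > ov.py <<'E'
import sys
from h import *
# name x y N  then circles x,y,z,r
n=sys.argv[1];cam=sys.argv[2];x,y,z=map(float,sys.argv[3:6]);N=int(sys.argv[6])
c=bot.capture(cam);a=np.asarray(c['pixels']);u,v=[int(t) for t in px(c,[x,y,z])];k=540/(2*N)
m=cv2.resize(a[v-N:v+N,u-N:u+N],(540,540),interpolation=cv2.INTER_CUBIC);m=np.clip(m*1.4,0,255).astype(np.uint8)
for s in sys.argv[7:]:
    X,Y,Z,r=map(float,s.split(','))
    q=np.array([px(c,p) for p in cyl([(r,Z)])+[X,Y,0]])
    cv2.polylines(m,[np.round((q-[u-N,v-N]+.5)*k).astype(np.int32)],True,(0,255,0),1)
cv2.imwrite(f'pics/{n}.png',m)
E
python3 ov.py n2 scene .559 -.35 .03 25 .559,-.35,.018,.0475 .559,-.35,.004,.0365 .5595,-.3507,.031,.0325
```

```text
(no output)
```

View pics/n2.png

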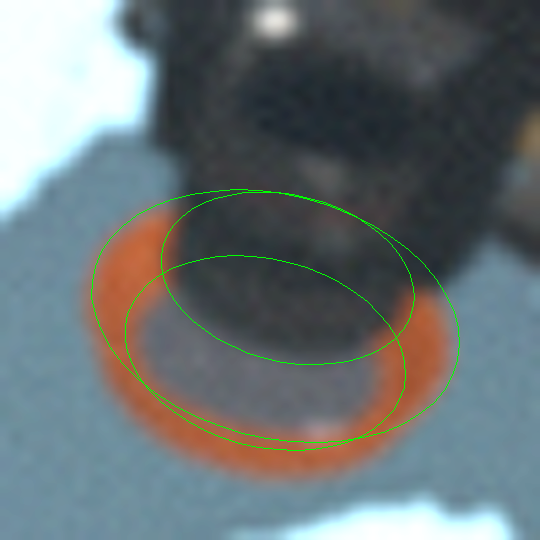

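Overlay: the lens bottom (~(287,352)) sits over the nest within about 1-2 mm. Lower with a 1 mm correction.

arm_command(rows="-0.05 0.1 -0.8 0;0 0 -0.8 0;0 0 -0.6 0;0 0 -0.2 0;0 0 0 0")

```text
t: 6.15
ee_pos: [0.5585, -0.3494, 0.0312]
tcp_rot: [3.141, -0.001, 2.889]
ft_force: [0.4, 0.1, -0.9]
width: 0.0612
finger_force: 25.0
```

arm_command(rows="0 0 -0.1 0;0 0 -0.1 0;0 0 0 0;0 0 0 0;0 0 0 0")

```text
t: 6.65
ee_pos: [0.5588, -0.3497, 0.0303]
tcp_rot: [-3.141, 0.001, 2.889]
ft_force: [-0.7, 0.3, 4.2]
width: 0.0614
finger_force: 25.0
```

arm_command(rows="0 0 0 0;0 0 0 0;0 0 0 0;0 0 0 0;0 0 0 0", fingers=8.2)

```text
t: 7.15
ee_pos: [0.5586, -0.3494, 0.0296]
tcp_rot: [3.142, -0.0, 2.889]
ft_force: [-0.3, 0.6, 0.1]
width: 0.0821
finger_force: 0.0
```

arm_command(rows="0 0 0.5 0;0 0 2 0;0 0 4 0;0 0 4 0;0 0 3 0")

```text
t: 7.65
ee_pos: [0.5589, -0.3497, 0.1679]
tcp_rot: [-3.14, 0.003, 2.889]
ft_force: [0.9, 0.1, -0.6]
width: 0.0823
finger_force: 0.0
```

arm_command(rows="-3 3.9 0 0;-3 3.9 0 0;-3 3.9 0 0;-1 4.8 0 0;-1 4.8 0 0")

```text
t: 8.15
ee_pos: [0.4476, -0.1351, 0.1653]
tcp_rot: [-3.141, 0.001, 2.887]
ft_force: [0.6, -0.2, 0.7]
width: 0.082
finger_force: 0.0
```

arm_command(rows="-0.5 4.9 -0.3 0;-0.5 4.9 -0.3 0;-0.4 4.8 -0.3 0;0 0 0 0;0 0 0 0")

```text
t: 8.65
ee_pos: [0.4347, 0.0101, 0.1562]
tcp_rot: [-3.141, 0.001, 2.891]
ft_force: [0.3, -0.8, 0.1]
width: 0.0821
finger_force: 0.0
```

arm_command(rows="0 0.3 -4.5 0;0 0 -4.5 0;0 0 -2.5 0;0 0 -1.3 0;0 0 -0.4 0")

```text
t: 9.15
ee_pos: [0.4344, 0.0113, 0.0226]
tcp_rot: [-3.141, -0.002, 2.887]
ft_force: [0.9, -1.3, -0.4]
width: 0.082
finger_force: 0.0
```

arm_command(rows="0 0 0 0;0 0 0 0;0 0 0 0;0 0 0 0;0 0 0 0", fingers=4.5)

```text
t: 9.65
ee_pos: [0.4351, 0.0125, 0.0243]
tcp_rot: [3.142, 0.001, 2.889]
ft_force: [-0.7, 0.1, 6.5]
width: 0.0511
finger_force: 25.0
```

arm_command(rows="0 0 0 0;0 0 0 0;0 0 0.5 0;0 0 2 0;0 0 3 0")

```text
t: 10.15
ee_pos: [0.4335, 0.0128, 0.0785]
tcp_rot: [-3.141, -0.004, 2.889]
ft_force: [1.4, -0.3, -1.8]
width: 0.0512
finger_force: 24.9
```

arm_command(rows="0 4 1 -8.3;0 4 1 -8.3;1 4 1 -8.3;2 3.5 1 -8.3;3 3 1 -8.3")

```text
t: 10.65
ee_pos: [0.4937, 0.1904, 0.1271]
tcp_rot: [-3.141, -0.0, 2.192]
ft_force: [1.5, 0.1, -1.7]
width: 0.0511
finger_force: 24.9
```

arm_command(rows="3 2.5 0 -8.3;3 2.2 0 -8.3;2.8 0 0 -8.3;0 0 0 -8.3;0 0 0 0")

```text
t: 11.15
ee_pos: [0.5822, 0.2353, 0.1257]
tcp_rot: [-3.14, 0.0, 1.616]
ft_force: [-0.3, 0.7, -1.4]
width: 0.0513
finger_force: 24.9
```

arm_command(rows="0 0 -4 0;0 0 -3.4 0;0 0 0 0;0 0 0 0;0 0 0 0")

```text
t: 11.65
ee_pos: [0.5833, 0.2356, 0.0548]
tcp_rot: [3.138, -0.0, 1.619]
ft_force: [0.1, 0.0, -0.8]
width: 0.0512
finger_force: 24.9
```

```bash
python3 ov.py n3 scene .5825 .2465 .03 25 .5825,.2465,.018,.0425 .5825,.2465,.004,.0315 .5825,.2465,.031,.0275;python3 -c "
from h import *;s=bot.sense();print(s['ee_pos'],s['tcp_rot'])"
```

```text
[0.58327095 0.23561247 0.05474102] [ 3.13811580e+00 -5.34046387e-04  1.61876466e+00]
```

View pics/n3.png

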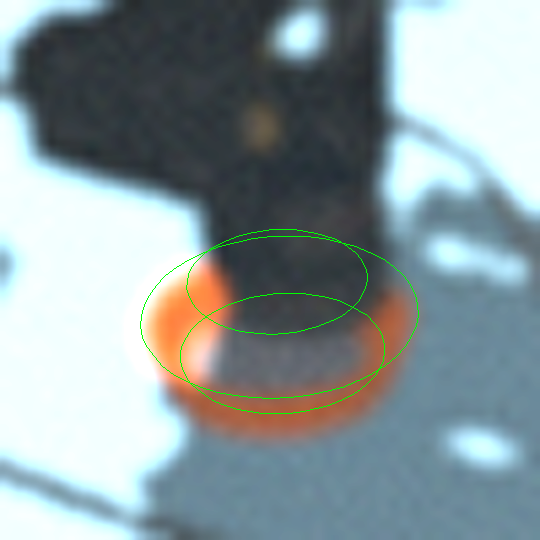

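The lens is 11 mm short in y, matching the measured TCP of 0.2356. The nest overlay fits well at (280,~320). Correct and lower.

arm_command(rows="-0.1 0.5 0 0;0 0.6 0 0;0 0 -0.8 0;0 0 -0.8 0;0 0 -0.5 0")

```text
t: 12.2
ee_pos: [0.5808, 0.2462, 0.0301]
tcp_rot: [-3.14, 0.0, 1.618]
ft_force: [0.5, -0.3, -2.1]
width: 0.0508
finger_force: 24.9
```

arm_command(rows="0 0 -0.3 0;0 0 -0.1 0;0 0 0 0;0 0 0 0;0 0 0 0")

```text
t: 12.7
ee_pos: [0.5812, 0.2463, 0.0283]
tcp_rot: [-3.141, 0.0, 1.618]
ft_force: [-4.6, -1.2, 8.3]
width: 0.0514
finger_force: 25.1
```

arm_command(rows="0 0 0 0;0 0 0 0;0 0 0 0;0 0 0 0;0 0 0 0", fingers=8.2)

```text
t: 13.2
ee_pos: [0.5813, 0.2464, 0.0274]
tcp_rot: [-3.142, -0.0, 1.618]
ft_force: [-0.1, -1.1, -0.0]
width: 0.0819
finger_force: 0.0
```

arm_command(rows="0 0 0.5 0;0 0 2 0;0 0 4 0;0 0 4 0;-1 0 3 0")

```text
t: 13.7
ee_pos: [0.5722, 0.2463, 0.1654]
tcp_rot: [3.138, -0.001, 1.617]
ft_force: [-0.3, -0.0, -1.0]
width: 0.082
finger_force: 0.0
```

arm_command(rows="-4 -1 0 0;-4 -3 0 0;-4 -3 0 0;-2 -2 0 0;0 0 0 0")

```text
t: 14.2
ee_pos: [0.4295, 0.1551, 0.1631]
tcp_rot: [3.142, 0.0, 1.616]
ft_force: [0.8, 0.1, -0.6]
width: 0.0821
finger_force: 0.0
```

```bash
cat > m2.py <<'E'
from h import *
T=cap('top','t9');S=cap('scene','s9')
print(bot.sense()['ee_pos'],bot.sense()['tcp_rot'])
for n,p,z in(('lens_large',(.559,-.35),.004),('lens_small',(.5815,.2465),.004),('cap_large',(.42,.1455),0),('cap_small',(.4378,-.132),0),('battery',(.362,-.2655),0)):
    for c,nm in((T,'top'),(S,'scn')):
        b=blob(c,'dark',px(c,[*p,.02+z]),16)
        if b is None: print(n,nm,'none');continue
        s,A,Am=loc(c,M[n],b,p,z);print(n,nm,np.round(s,4),A,round(Am))
f=lambda a,p,n:cv2.resize(a[int(p[1])-n:int(p[1])+n,int(p[0])-n:int(p[0])+n],(390,290),interpolation=cv2.INTER_CUBIC)
cv2.imwrite('pics/l1.png',np.vstack([np.hstack([f(np.asarray(c['pixels']),px(c,[*q,.03]),25) for c in(T,S)]) for q in((.559,-.35),(.582,.2465))]))
E
python3 m2.py
```

```text
[0.43184088 0.15640486 0.16318056] [ 3.13987564e+00 -2.23159453e-04  1.61697482e+00]
lens_large top [ 0.5579 -0.3491] 443.5 574
lens_large scn none
lens_small top none
lens_small scn none
cap_large top none
cap_large scn [0.4209 0.1445] 256.5 308
cap_small top [ 0.4383 -0.132 ] 165.0 232
cap_small scn [ 0.4375 -0.1319] 120.0 207
battery top [ 0.3642 -0.2643] 110.0 191
battery scn [ 0.3593 -0.2671] 175.5 320
```

View pics/l1.png

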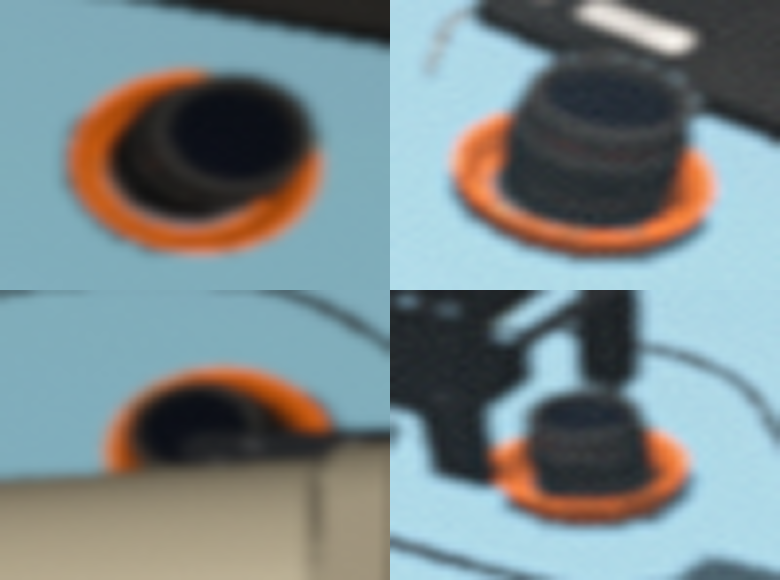

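Both lenses stand upright in their nests (left column top view, right column scene view). Next the large cap.

arm_command(rows="-1.1 -1.1 -4 0;0 0 -4.5 0;0 0 -3.5 0;0 0 -2 0;0 0 -1 0", fingers=8.8)

```text
t: 14.8
ee_pos: [0.4204, 0.1458, 0.0107]
tcp_rot: [-3.139, -0.0, 1.618]
ft_force: [0.6, 0.6, 0.3]
width: 0.0881
finger_force: 0.0
```

arm_command(rows="0 0 -0.7 0;0 0 0 0;0 0 0 0;0 0 0 0;0 0 0 0")

```text
t: 15.3
ee_pos: [0.4207, 0.1454, 0.006]
tcp_rot: [3.14, -0.0, 1.618]
ft_force: [0.8, 1.3, 0.0]
width: 0.0879
finger_force: 0.0
```

arm_command(rows="0 0 -0.3 0;0 0 0 0;0 0 0 0;0 0 0 0;0 0 0 0", fingers=6)

```text
t: 15.8
ee_pos: [0.4203, 0.1454, 0.0024]
tcp_rot: [3.142, -0.0, 1.618]
ft_force: [-0.2, -1.1, -0.7]
width: 0.0631
finger_force: 24.9
```

arm_command(rows="0 0 0 0;0 0 0 0;0 0 0 0;0 0 0.5 0;0 0 1.5 0")

```text
t: 16.3
ee_pos: [0.4197, 0.1453, 0.0222]
tcp_rot: [-3.139, 0.0, 1.618]
ft_force: [-0.1, -0.4, 0.2]
width: 0.063
finger_force: 24.9
```

arm_command(rows="0 0 3 0;0 0 4 0;0 0 4 0;0 0 0 0;0 0 0 0")

```text
t: 16.8
ee_pos: [0.4203, 0.1454, 0.1328]
tcp_rot: [3.14, -0.0, 1.618]
ft_force: [-0.8, -0.0, -0.8]
width: 0.0629
finger_force: 24.9
```

arm_command(rows="0.3 -4.9 0 0;0.3 -4.9 0 0;0.3 -4.9 0 0;0.3 -4.9 0 0;0.3 -4.9 0 0")

```text
t: 17.3
ee_pos: [0.4343, -0.1013, 0.131]
tcp_rot: [-3.139, -0.002, 1.618]
ft_force: [0.3, 0.2, 0.3]
width: 0.0634
finger_force: 24.9
```

arm_command(rows="0.3 -4.9 0 0;0.3 -4.9 0 0;2.3 -3 0 0;2.4 -3 0 0;2.3 -3 0 0")

```text
t: 17.8
ee_pos: [0.5114, -0.2887, 0.1303]
tcp_rot: [-3.139, -0.002, 1.617]
ft_force: [-0.4, -0.2, -0.9]
width: 0.0634
finger_force: 24.9
```

arm_command(rows="2.4 -3.1 0 0;2.3 -3.1 0 0;0 0 -2.5 0;0 0 -1.5 0;0 0 0 0")

```text
t: 18.3
ee_pos: [0.5567, -0.348, 0.0884]
tcp_rot: [-3.136, -0.005, 1.618]
ft_force: [-0.5, 0.2, 0.8]
width: 0.063
finger_force: 24.9
```

arm_command(rows="0 0 0 0;0 0 0 0;0 0 0 0;0 0 0 0;0 0 0 0")

```text
t: 18.8
ee_pos: [0.5584, -0.3496, 0.0929]
tcp_rot: [3.141, 0.0, 1.618]
ft_force: [-0.3, 0.4, 0.1]
width: 0.0633
finger_force: 24.9
```

arm_command(rows="0 0 -1 0;0 0 -0.7 0;0 0 -0.3 0;0 0 0 0;0 0 0 0")

```text
t: 19.3
ee_pos: [0.5584, -0.3497, 0.0725]
tcp_rot: [3.142, 0.0, 1.618]
ft_force: [0.9, 0.8, 1.0]
width: 0.0633
finger_force: 24.9
```

arm_command(rows="0 0 -0.2 0;0 0 0 0;0 0 -0.1 0;0 0 0 0;0 0 0 0")

```text
t: 19.8
ee_pos: [0.5583, -0.3496, 0.0695]
tcp_rot: [-3.142, 0.0, 1.618]
ft_force: [0.6, -0.6, 0.7]
width: 0.0631
finger_force: 24.9
```

arm_command(rows="0 0 -0.1 0;0 0 0 0;0 0 0 0;0 0 0 0;0 0 0 0")

```text
t: 20.3
ee_pos: [0.5583, -0.3496, 0.0684]
tcp_rot: [3.142, 0.0, 1.618]
ft_force: [0.0, 0.2, 0.1]
width: 0.063
finger_force: 24.9
```

arm_command(rows="0 0 -0.1 0;0 0 0 0;0 0 0 0;0 0 0 0;0 0 0 0")

```text
t: 20.8
ee_pos: [0.5584, -0.3496, 0.0684]
tcp_rot: [3.141, 0.0, 1.618]
ft_force: [-1.5, 1.4, 6.6]
width: 0.0628
finger_force: 25.0
```

Contact (6.6 N). Release and back off.

arm_command(rows="0 0 0 0;0 0 0 0;0 0 0 0;0 0 0 0;0 0 0 0", fingers=8.8)

```text
t: 21.3
ee_pos: [0.5583, -0.3496, 0.0673]
tcp_rot: [-3.141, -0.0, 1.618]
ft_force: [0.2, -0.8, -1.1]
width: 0.088
finger_force: 0.0
```

arm_command(rows="0 0 0.5 0;0 0 3 0;0 0 4 0;-3 3.5 0 0;-3 3.5 0 0")

```text
t: 21.8
ee_pos: [0.4981, -0.2795, 0.1438]
tcp_rot: [3.139, 0.002, 1.617]
ft_force: [0.1, 0.5, -1.4]
width: 0.0881
finger_force: 0.0
```

arm_command(rows="-3 4 0 0;-2 4.3 0 0;-1 4.3 0 0;0 2.2 0 0;0 0 0 0", fingers=7.5)

```text
t: 22.3
ee_pos: [0.4382, -0.1297, 0.1431]
tcp_rot: [3.141, 0.0, 1.621]
ft_force: [0.5, -0.6, 0.2]
width: 0.0749
finger_force: 0.0
```

```bash
python3 k.py q1 .5586 -.3494 .06 22; python3 - <<'E'
from h import *
print(bot.sense()['ee_pos'])
P=np.vstack([cyl([(.0325,.004),(.0325,.066)]),cyl([(.0335,.066),(.0335,.076)])])
for n in('top','scene'):
    c=bot.capture(n);b=blob(c,'dark',px(c,[.5586,-.3494,.05]),16)
    print(n,None if b is None else loc(c,P,b,(.5586,-.3494)))
E
```

```text
[ 0.43872538 -0.13207776  0.14292219]
top (array([ 0.55846659, -0.34974217]), 516.5, 628.4731736502144)
scene None[ WARN:0@2.918] global loadsave.cpp:1063 imwrite_ Unsupported depth image for selected encoder is fallbacked to CV_8U.
```

View pics/q1.png

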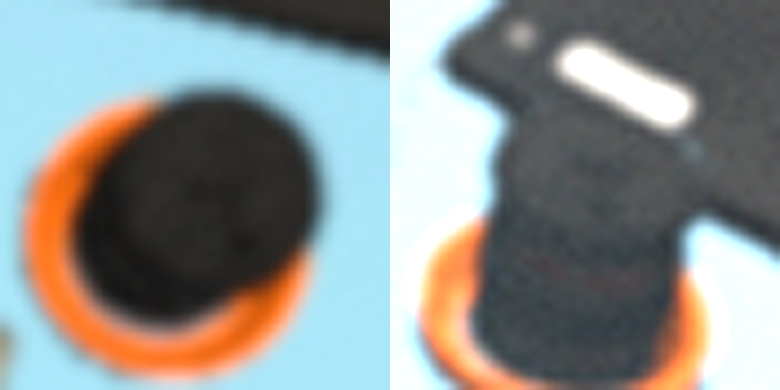

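The large cap sits flat and centred on its lens (left crop disc at (215,190)). Now the small cap.

arm_command(rows="-0.1 0 -4.5 0;0 0 -4.5 0;0 0 -3 0;0 0 -1 0;0 0 -0.5 0")

```text
t: 23.0
ee_pos: [0.4374, -0.1323, 0.007]
tcp_rot: [-3.141, -0.0, 1.617]
ft_force: [0.4, 0.0, 0.7]
width: 0.0749
finger_force: 0.0
```

arm_command(rows="0 0 0 0;0 0 0 0;0 0 -0.4 0;0 0 0 0;0 0 0 0")

```text
t: 23.5
ee_pos: [0.4374, -0.1317, 0.0037]
tcp_rot: [3.141, 0.0, 1.618]
ft_force: [-0.2, 0.1, 0.3]
width: 0.0753
finger_force: 0.0
```

arm_command(rows="0 0 0 0;0 0 0 0;0 0 0 0;0 0 0 0;0 0 0 0", fingers=4)

```text
t: 24.0
ee_pos: [0.4373, -0.1316, 0.0035]
tcp_rot: [3.142, 0.0, 1.618]
ft_force: [0.2, -0.3, 0.7]
width: 0.046
finger_force: 24.9
```

arm_command(rows="0 0 0 0;0 0 0.5 0;0 0 2 0;0 0 4 0;0 0 4 0")

```text
t: 24.5
ee_pos: [0.4369, -0.1314, 0.1098]
tcp_rot: [-3.141, -0.001, 1.618]
ft_force: [0.4, -0.8, -0.8]
width: 0.0456
finger_force: 24.9
```

arm_command(rows="0 4.7 0.5 0;0 4.7 0.5 0;0 4.7 0.5 0;0 4.7 0.5 0;0 4.7 0.5 0")

```text
t: 25.0
ee_pos: [0.4369, 0.1052, 0.1341]
tcp_rot: [3.141, 0.0, 1.618]
ft_force: [1.0, 0.2, -0.3]
width: 0.0457
finger_force: 24.9
```

arm_command(rows="0 4.7 0 0;3.6 2.4 0 0;3.6 2.4 0 0;3.6 2.4 0 0;3.6 2.4 0 0")

```text
t: 25.5
ee_pos: [0.5823, 0.2476, 0.1337]
tcp_rot: [3.142, 0.0, 1.618]
ft_force: [-0.1, -0.9, 0.2]
width: 0.0458
finger_force: 24.9
```

arm_command(rows="0 0 0 0;0 0 -3 0;0 0 -2 0;0 0 0 0;0 0 0 0")

```text
t: 26.0
ee_pos: [0.5812, 0.2462, 0.0844]
tcp_rot: [3.141, -0.0, 1.618]
ft_force: [0.1, -0.6, -0.3]
width: 0.0457
finger_force: 24.9
```

arm_command(rows="0 0 -1.2 0;0 0 -0.8 0;0 0 -0.4 0;0 0 0 0;0 0 0 0")

```text
t: 26.5
ee_pos: [0.5814, 0.2464, 0.0596]
tcp_rot: [3.141, -0.0, 1.618]
ft_force: [-0.4, -0.2, 0.4]
width: 0.0456
finger_force: 24.9
```

arm_command(rows="0 0 -0.2 0;0 0 0 0;0 0 -0.1 0;0 0 0 0;0 0 0 0")

```text
t: 27.0
ee_pos: [0.5813, 0.2464, 0.0565]
tcp_rot: [3.141, -0.0, 1.618]
ft_force: [1.1, 0.7, -0.8]
width: 0.0455
finger_force: 24.9
```

arm_command(rows="0 0 -0.1 0;0 0 0 0;0 0 0 0;0 0 0 0;0 0 0 0")

```text
t: 27.5
ee_pos: [0.5814, 0.2464, 0.0555]
tcp_rot: [3.141, -0.0, 1.618]
ft_force: [0.2, 0.8, 0.0]
width: 0.0454
finger_force: 24.9
```

arm_command(rows="0 0 -0.1 0;0 0 0 0;0 0 0 0;0 0 0 0;0 0 0 0")

```text
t: 28.0
ee_pos: [0.5814, 0.2464, 0.0554]
tcp_rot: [3.141, -0.0, 1.618]
ft_force: [-3.6, -2.0, 8.2]
width: 0.0454
finger_force: 25.2
```

arm_command(rows="0 0 0 0;0 0 0 0;0 0 0 0;0 0 0 0;0 0 0 0", fingers=7)

```text
t: 28.5
ee_pos: [0.5813, 0.2463, 0.0543]
tcp_rot: [-3.141, 0.0, 1.618]
ft_force: [0.2, -1.0, -0.1]
width: 0.07
finger_force: 0.0
```

arm_command(rows="0 0 0.5 0;0 0 3 0;0 0 4 0;-3.5 -2 2 0;-4 -2.5 0 0")

```text
t: 29.0
ee_pos: [0.5071, 0.2014, 0.1524]
tcp_rot: [3.135, -0.001, 1.619]
ft_force: [0.9, -0.6, -0.2]
width: 0.0699
finger_force: 0.0
```

arm_command(rows="-3.5 -3.5 0 -8.2;-3 -3.8 0 -8.2;0 -4.8 0 -8.2;0 -4.8 0 -8.2;0 -4.8 0 -8.2")

```text
t: 29.5
ee_pos: [0.441, -0.0173, 0.1502]
tcp_rot: [3.14, -0.001, 0.897]
ft_force: [1.7, -0.3, 0.1]
width: 0.0699
finger_force: 0.0
```

arm_command(rows="-0.8 -4.8 0 -8.2;-0.8 -4.8 0 -8.2;-0.8 -4.8 0 -8.2;-0.8 -4.8 0 -8.2;-0.8 -3 0 -8.2", fingers=5)

```text
t: 30.0
ee_pos: [0.4007, -0.2406, 0.15]
tcp_rot: [3.14, -0.001, 0.179]
ft_force: [0.5, 1.5, 0.7]
width: 0.05
finger_force: 0.0
```

```bash
python3 ov.py p1 scene .5814 .2464 .04 18; python3 - <<'E'
from h import *
s=bot.sense();print(s['ee_pos'],s['tcp_rot'])
P=np.vstack([cyl([(.0275,.004),(.0275,.052)]),cyl([(.0245,.062)])])
for n in('top','scene'):
    c=bot.capture(n);b=blob(c,'dark',px(c,[.5814,.2464,.03]),16)
    print(n,None if b is None else loc(c,P,b,(.5814,.2464)))
    a=np.asarray(c['pixels']);q=px(c,[.5814,.2464,.04]);cv2.imwrite(f'pics/p_{n}.png',cv2.resize(a[int(q[1])-20:int(q[1])+20,int(q[0])-20:int(q[0])+20],(390,390),interpolation=cv2.INTER_CUBIC))
m=np.hstack([cv2.imread(f'pics/p_{n}.png') for n in('top','scene')]);cv2.imwrite('pics/p2.png',np.clip(m*1.6,0,255).astype(np.uint8))
E
```

```text
[ 0.40006897 -0.24337788  0.14994891] [ 3.13898022e+00 -3.82087833e-04  1.69350709e-01]
top (array([0.58194159, 0.24493467]), 324.5, 400.59577044460457)
scene (array([0.58154818, 0.2467715 ]), 224.0, 354.47703843249474)
```

View pics/p2.png

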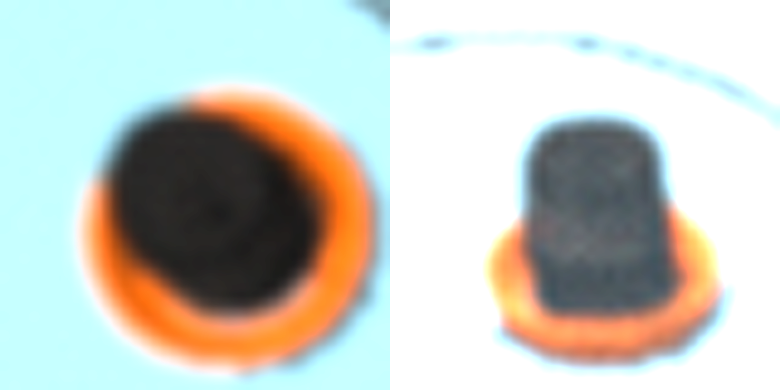

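The small cap is seated and centred on the small lens. Battery next.

arm_command(rows="-1.9 -1.1 -1 -7.9;-1.9 -1.1 -1 -7.8;0 0 -2 0;0 0 0 0;0 0 0 0", fingers=4.2)

```text
t: 30.65
ee_pos: [0.3638, -0.2589, 0.11]
tcp_rot: [-3.142, -0.0, -0.085]
ft_force: [0.8, 0.5, 0.1]
width: 0.0415
finger_force: 0.0
```

```bash
python3 ov.py r1 scene .362 -.2655 .06 25 ; python3 -c "
from h import *;s=bot.sense();print(s['ee_pos'],s['tcp_rot'])"
```

```text
[ 0.36399699 -0.25920151  0.11026806] [ 3.14099296e+00 -7.43772784e-04 -8.51383915e-02]
```

View pics/r1.png

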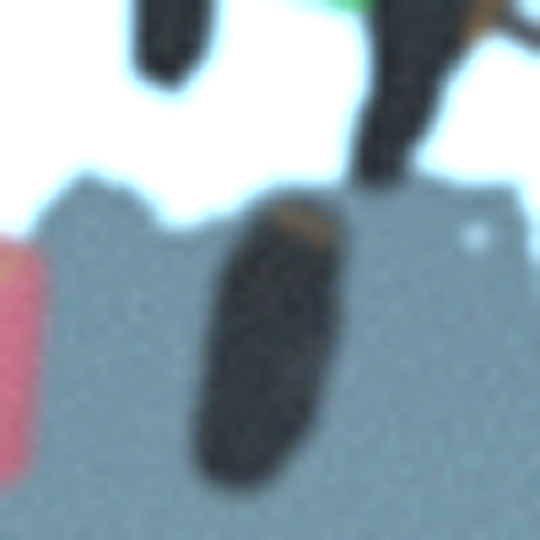

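Fingers straddle the battery (its top at ~(285,235)), 6 mm short in y. Correct and descend.

arm_command(rows="-0.2 -0.6 0 -1;0 0 -2 0;0 0 -3 0;0 0 -1.8 0;0 0 -0.5 0")

```text
t: 31.2
ee_pos: [0.361, -0.2653, 0.0354]
tcp_rot: [-3.14, 0.001, -0.105]
ft_force: [-0.8, -0.9, 0.3]
width: 0.0421
finger_force: 0.0
```

arm_command(rows="0 0 0 0;0 0 0 0;0 0 0 0;0 0 0 0;0 0 0 0", fingers=1, force=20)

```text
t: 31.7
ee_pos: [0.3618, -0.2661, 0.0373]
tcp_rot: [3.14, -0.001, -0.105]
ft_force: [0.8, 0.8, 7.0]
width: 0.0217
finger_force: 19.8
```

arm_command(rows="0 0 0 0;0 0 0 0;0 0 0.5 0;0 0 2 0;0 0 4 0")

```text
t: 32.2
ee_pos: [0.3603, -0.2645, 0.1007]
tcp_rot: [-3.138, 0.004, -0.105]
ft_force: [0.4, -1.6, -0.6]
width: 0.0213
finger_force: 19.8
```

arm_command(rows="3.5 0.9 0.5 2.8;4 1 0.3 2.8;4 1 0 2.8;4 1 0 2.8;3.5 0.8 0 0")

```text
t: 32.7
ee_pos: [0.5529, -0.2176, 0.1096]
tcp_rot: [-3.141, 0.0, 0.093]
ft_force: [-0.3, -1.1, -0.5]
width: 0.0213
finger_force: 19.8
```

arm_command(rows="0 0 0 0;0 0 -2 0;0 0 -1.5 0;0 0 0 0;0 0 0 0")

```text
t: 33.2
ee_pos: [0.551, -0.2188, 0.075]
tcp_rot: [3.142, 0.0, 0.09]
ft_force: [1.4, 0.0, -1.3]
width: 0.0211
finger_force: 19.8
```

```bash
python3 ov.py r2 scene .552 -.2165 .04 25 .552,-.2165,.024,.001; python3 -c "
from h import *;s=bot.sense();print(s['ee_pos'],s['tcp_rot'])"
```

```text
[ 0.55133918 -0.21895991  0.07538868] [ 3.14098530e+00 -7.45739122e-04  9.02395290e-02]
```

View pics/r2.png

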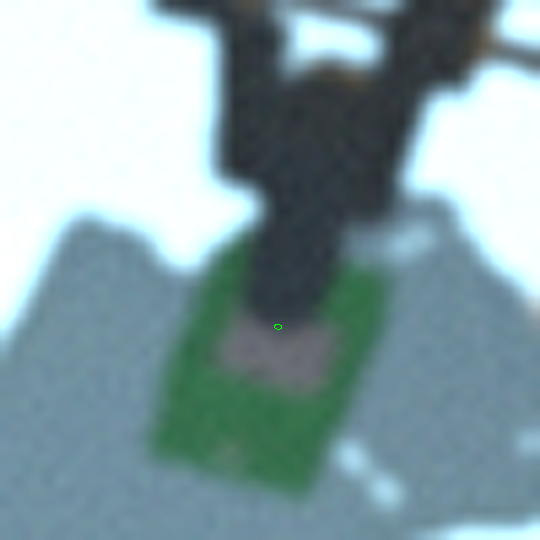

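The battery hangs over the pocket, aligned with it (lower end at (290,320), pocket floor at (280,350)). Lower it.

arm_command(rows="0.1 0.2 0 0;0 0 -0.8 0;0 0 -0.8 0;0 0 -0.6 0;0 0 0 0")

```text
t: 33.75
ee_pos: [0.5518, -0.2163, 0.0512]
tcp_rot: [-3.14, 0.002, 0.091]
ft_force: [-0.1, 0.2, -1.5]
width: 0.021
finger_force: 19.8
```

arm_command(rows="0 0 -0.4 0;0 0 -0.4 0;0 0 -0.2 0;0 0 0 0;0 0 0 0")

```text
t: 34.25
ee_pos: [0.5524, -0.2166, 0.0425]
tcp_rot: [3.141, -0.0, 0.091]
ft_force: [0.4, -0.3, -0.5]
width: 0.0212
finger_force: 19.8
```

arm_command(rows="0 0 -0.1 0;0 0 -0.1 0;0 0 0 0;0 0 0 0;0 0 0 0")

```text
t: 34.75
ee_pos: [0.5526, -0.2166, 0.0414]
tcp_rot: [3.141, -0.001, 0.091]
ft_force: [-2.3, 2.2, 6.5]
width: 0.0209
finger_force: 19.9
```

Floor contact at the expected height (0.041). Release and retreat.

arm_command(rows="0 0 0 0;0 0 0 0;0 0 0 0;0 0 0 0;0 0 0 0", fingers=4)

```text
t: 35.25
ee_pos: [0.5523, -0.2166, 0.0404]
tcp_rot: [-3.142, 0.0, 0.091]
ft_force: [0.3, -0.5, 0.7]
width: 0.0401
finger_force: 0.0
```

arm_command(rows="0 0 0.5 0;0 0 2 0;0 0 4 0;0 0 4 0;-3 0 2 0")

```text
t: 35.75
ee_pos: [0.5243, -0.2172, 0.1691]
tcp_rot: [3.138, -0.005, 0.092]
ft_force: [0.2, -0.8, 0.4]
width: 0.0404
finger_force: 0.0
```

arm_command(rows="-4.5 1.5 0 0;-4.5 1.5 0 0;-4.5 1.5 0 0;0 4 0 0;0 4 0 0")

```text
t: 36.25
ee_pos: [0.3864, -0.0912, 0.1661]
tcp_rot: [3.141, -0.001, 0.087]
ft_force: [0.2, -0.4, -0.1]
width: 0.0399
finger_force: 0.0
```

```bash
python3 - <<'E'
from h import *
c=bot.capture('scene');a=np.asarray(c['pixels'])
cv2.imwrite('pics/f.png',cv2.resize(a[110:330,140:460],(800,550),interpolation=cv2.INTER_CUBIC))
E
```

```text
(no output)
```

View pics/f.png

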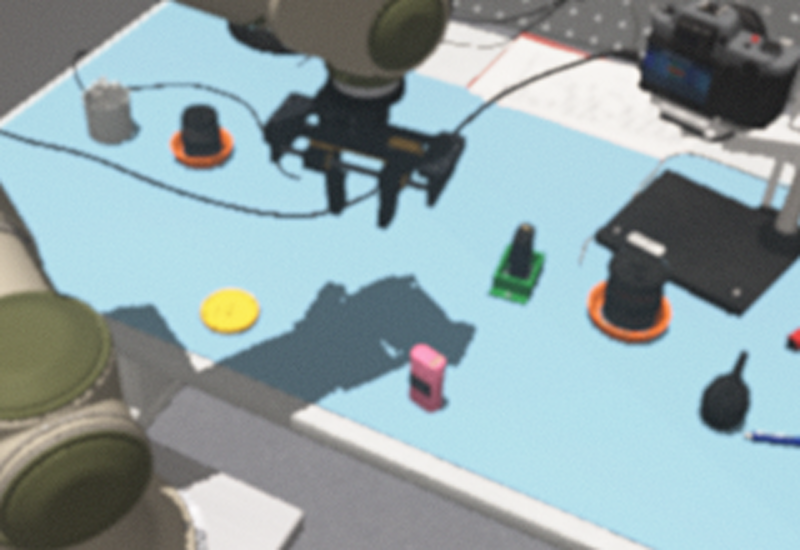

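The battery stands in the pocket at (520,255), the capped lenses are at (203,130) and (635,280), and the blower, pot and decoys are undisturbed. Settle, then sign off.

arm_command(rows="0 0 0 0;0 0 0 0;0 0 0 0;0 0 0 0;0 0 0 0")

```text
t: 36.8
ee_pos: [0.3873, -0.0922, 0.1653]
tcp_rot: [-3.141, 0.0, 0.09]
ft_force: [0.4, -0.4, 0.4]
width: 0.0398
finger_force: 0.0
```

```bash
python3 -c "
from bench import bot;print(bot.sign_off())"
```

```text
the job is handed in; nothing more can be done
None
```

I handed the job in at about 37 s: both lenses stand in their nests with their caps on, the battery is upright in the green pocket, and the last picture shows the blower, swab pot and look-alikes where they were; the sign-off gave no verdict.

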